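Load the wagon from the tipping skip, then index the traverser and hold its pin

ROBOT

A 6-joint arm with a two-finger parallel gripper is mounted at the origin on a cart in front of the work surface, level with it; the furniture and walls round the work are solid. World frame = base frame: x ahead of the robot, y to its left, z up, the work surface at z = 0. Lengths are in m, angles in rad, forces in N, time in s.
With the tool pointing down it reaches from about 0.375 to 0.975 m from the base axis. Payload 3.8 kg.
Tool frame: the origin (TCP) lies between the finger pads; the fingertips stand 22 mm ahead of it and the grasp point (between the pads) lies 3 mm ahead of it (bot.finger_overhang is the distance from the TCP to the fingertips, in m); x points along the fingers, y is the direction in which the jaws open and shut, and the axes are right-handed (so a half turn about x gives the same grasp; the last joint's range is limited). The gripper opens to 85 mm and grips with 20 to 120 N. Pads are 22 mm wide; open, the fingers measure 114 mm over their backs; the gripper's body (76 mm by 85 mm) begins 54 mm behind the grasp point. The pads swing forward as they close: fully open they stand 13 mm farther back than shut.
Start: joints at [1.175, 0.264, 1.604, -0, 1.274, -0.037], TCP at [0.237, 0.632, 0.253] pointing down, gripper open.
Joint ranges: [-2.63, 2.63], [-0.94, 2.18], [0.31, 2.57], [-1.31, 4.45], [0, 2.66], [-2.55, 2.55]. Speed limits (rad/s): [2.57, 2.57, 3.14, 3.14, 3.14, 3.14].

INTERFACE

Orientations are given as a rotation vector (axis times angle).
In Python, from workcell import bot gives the robot as it stands. The module is installed in compiled form; this text tells all that it offers.
- The arm moves only by the tool arm_command, never from a script. Its argument "series" is a list that holds one entry, the list of rows, each a list of 7 numbers: the turn, a rotation vector about the tool's x, y, z in rad, then the shift along the tool's x, y, z in cm, then the opening, from 0 (shut) to 1 (fully open). In form: [[[rx, ry, rz, x, y, z, grip], ...]]. A call has 1 to 10 rows; each row shifts and turns the pose as measured when the row begins, along the tool's axes as they then stand; what a row does not reach is not made up. A row lasts 1/10 s, in which the tool goes at most 50 mm and 8.59 degrees, less where a joint would pass 70% of its speed; a pose out of reach is approached as far as the arm can. A call is refused whole if a number of a shift passes 5 or a number of a turn 0.15, either way. A call with a gripper value outside its range is refused whole. The fingers move at their own pace and stop on an object; "newtons" is the grip in N (left out, the last holds). Time passes only in rows, so rows that do not move let the fingers close. It gives the time, the measured TCP pose, the force and the opening at its end, in the units of the state.
- bot.read_state(): the state, without advancing time (a new reading comes with each control period).
- bot.read_camera(name): name is "side" or "top"; returns (picture, depth): 420x560x3 uint8, blue, green, red; 420x560 float32, m along the optical axis (not along the pixel's ray), 0 where there is no reading.
- bot.camera_info(name): a dict with "K" (3x3 intrinsics, pixels), "dist_coeffs" ([k1, k2, p1, p2, k3] as OpenCV has them; the pictures are not rectified), "extrinsics" (4x4, takes a point from camera to world coordinates). Camera axes: x right, y down, z forward; pixel columns grow to the right and rows downward; lengths in m; the calibration is good to about 2 mm. A picture is of the moment at which its call begins. camera_info takes no time and is no camera call.
- bot.finish_job(): hands the job in, once; it reports no verdict.
The state is a dict: "time": time; "q": joint angles; "joint_vel": joint speeds; "joint_torque": joint torques, N m; "tool_pos": TCP position; "tcp_rot": TCP orientation; "wrist_force": force on the tool from outside, world axes, zero at the start; "torque": the same for the moment, N m; "width": opening from 0.0 (shut) to 1.0 (fully open).
Only numpy, scipy, OpenCV 4.12 (cv2) and the standard library are available. Lean on these libraries where they do the work, as an engineer would, in place of code of your own. Each camera call takes 0.05 s, during which the arm holds its last target.

TASK

Load the open wagon on the small traverser: lift the skip's bar until all three steel coils have tipped down the chute into the wagon, then lower the skip until it stands upright again. Next pull up the locking plunger's black knob, slide the deck with its wagon away from the skip to the next hole of the index bar, where its rails meet the first stub track, and let the pin right down into that hole. Finish still gripping the knob with the pin fully home, so the wagon can be driven off; leave the other things on the table alone.

Things in the scene. Friction and masses are not known exactly. Their poses are not given: they have to be found in the camera images.
- traverser: Fixed traverser unit: plywood base 225 x 302 mm on feet, top 18 mm above the table. Origin on the table under the wagon's loading place; z up; +x from the wagon to the skip (away from the robot), +y from the wagon to the plunger. Yaw -0.15 to 0.3 rad. Chute over the wagon: grey sheet x -19..34, y +-58, z 83..116 mm. Stub tracks at x -45 and -90, y -150..-98; index bar at y 125, top z 27.
- skip (a joint): Hinge of the grey sheet skip (trough 98 mm long, 40 deep) behind the chute: 0 = upright on its stand, grows to 1.9 rad as its bar is lifted up and over towards the wagon. The coils slide out between about 1.1 and 1.6 rad (tip to 1.7 to be sure, at under 1 rad/s so that they land side by side). Contents and skip weigh about 0.25 kg; let go, it drops back upright.
- skip_bar (a point): Middle of the skip's round steel bar (9 mm thick, 88 mm long, along the traverser's y, on two arms 76 mm apart), the place to grip, from above. 38 mm free between bar and trough. It swings on a 112 mm radius about skip_hinge; upright it stands at x 130, y 0, z 98 mm of the traverser's frame. The round bar turns between the fingers.
- skip_hinge (a point): Middle of the skip's hinge axis under its lip: at x 18, y 0, z 90 mm in the traverser's frame; the axis lies along the traverser's y.
- deck (a joint): Slide of the deck along the traverser's -x (away from the skip), in m: 0 = loading place with the pin in the first hole; the next hole is at 0.045, the last at 0.090. Moves with 1 to 2 N once the pin is out; plunger, bracket and wagon ride on it.
- deck_road (a point): Middle of the deck's track on the rail heads, 35 mm above the table; at x 0, y 0 of the traverser's frame when the deck value is 0. Axes as the traverser's.
- plunger (a joint): Lift of the spring-loaded locking pin (7 mm, round tip, in 9 mm holes), in m: 0 = home, 8 mm deep in the index bar; free of the bar above 0.008; stop at 0.014. The spring pushes it down with 5 N at home, 8 N at the stop. Let down off a hole, it rests on the bar at 0.007 to 0.008.
- knob: Round black knob on top of the plunger, 21 mm across, 19 mm tall, axis upright. Its origin lies on the axis at the top of the deck's bracket, 35 mm above the table when home; the knob spans 15.5 to 34.5 mm above the origin, with a 12 mm barrel under it.
- knob_grip (a point): Middle of the black knob, the place to grip, from above: at x 0, y 125, z 60 mm of the traverser's frame at the start. It rises with the pin and moves with the deck. The bracket below is 25 mm lower.
- wagon: Loose open brown goods wagon on the deck's track, 42 x 140 x 42 mm, long along its y (parallel to the traverser's y), 0.2 kg. Origin mid-wagon on the rail heads. Inside 35 x 121 mm, floor 14 mm and rim 42 mm above the origin. Flanges between the rails keep it on the deck's track.
- coil_1_0_mid (a point): Middle of a loose wrapped steel coil, 22 mm across and 25 mm long, 35 g; at first lying in the skip.
- coil_1_1_mid (a point): Middle of a loose wrapped steel coil, 18 mm across and 20 mm long, 35 g; at first lying in the skip.
- coil_1_2_mid (a point): Middle of a loose wrapped steel coil, 20 mm across and 23 mm long, 35 g; at first lying in the skip.
- spare_coil: Bystander: a fourth coil, 19 mm across, 24 mm long, lying on the base board by the stub tracks. Origin: middle of its underside. Stays where it is.
- paint_tin: Bystander: small paint tin, 33 mm across, 28 mm tall, on the base board's far right corner. Origin: middle of its underside.
- glue_bottle: Bystander: glue bottle, 33 mm across, 84 mm tall, on the table left of the traverser. Origin: middle of its underside.
- track_rubber: Bystander: brown cleaning block, 24 x 60 x 18 mm, on the table to the right. Origin: middle of its underside.

How it is judged:
On the way, in this order (a step that is already met when the one before it is completed fails the run):
1. with the deck still at the loading place, the skip is tipped well over (past 1.0 rad) (value of joint skip above 1 rad and value of joint deck below 0.006 m), for 0.05 s.
2. all three coils lie in the wagon and the skip stands upright again, the deck still at the loading place (x of coil_1_0_mid in the frame of wagon between -0.017 and 0.017 m and y of coil_1_0_mid in the frame of wagon between -0.06 and 0.06 m and z of coil_1_0_mid in the frame of wagon between 0.01 and 0.036 m and x of coil_1_1_mid in the frame of wagon between -0.017 and 0.017 m and y of coil_1_1_mid in the frame of wagon between -0.06 and 0.06 m and z of coil_1_1_mid in the frame of wagon between 0.01 and 0.036 m and x of coil_1_2_mid in the frame of wagon between -0.017 and 0.017 m and y of coil_1_2_mid in the frame of wagon between -0.06 and 0.06 m and z of coil_1_2_mid in the frame of wagon between 0.01 and 0.036 m and value of joint skip below 0.08 rad and value of joint deck below 0.006 m), for 0.2 s.
3. the pin is pulled clear of the first hole (value of joint plunger above 0.0065 m), for 0.05 s.
At the end, for the whole second after the job is handed in: The fingers still hold the knob (more than 3 N) with the pin home within 2 mm in the next hole (deck 45 mm along, within 2.5 mm); the skip is upright within 0.08 rad; all three coils lie inside the wagon below its rim; the wagon stands upright on the deck's track (value of joint deck between 0.0425 and 0.0475 m and value of joint plunger below 0.002 m and contact force between the fingers and knob above 3 N and value of joint skip below 0.08 rad and x of wagon in the frame of deck_road between -0.006 and 0.006 m and y of wagon in the frame of deck_road between -0.025 and 0.025 m and z of wagon in the frame of deck_road between -0.003 and 0.004 m and angle between wagon's own z axis and vertical below 0.12 rad and x of coil_1_0_mid in the frame of wagon between -0.017 and 0.017 m and y of coil_1_0_mid in the frame of wagon between -0.06 and 0.06 m and z of coil_1_0_mid in the frame of wagon between 0.01 and 0.036 m and x of coil_1_1_mid in the frame of wagon between -0.017 and 0.017 m and y of coil_1_1_mid in the frame of wagon between -0.06 and 0.06 m and z of coil_1_1_mid in the frame of wagon between 0.01 and 0.036 m and x of coil_1_2_mid in the frame of wagon between -0.017 and 0.017 m and y of coil_1_2_mid in the frame of wagon between -0.06 and 0.06 m and z of coil_1_2_mid in the frame of wagon between 0.01 and 0.036 m); the arm keeps its last pose, push and grip.
It fails at once if a bystander is shoved more than 25 mm (distance of any of spare_coil, paint_tin, glue_bottle, track_rubber from where it was at the start of the episode above 0.025 m).
It fails at once if the deck is forced along with the pin not pulled out of its hole (value of joint plunger below 0.005 m and (value of joint deck between 0.0045 and 0.0405 m or value of joint deck between 0.0495 and 0.0855 m)).
It fails at once if the wagon is tipped over (angle between wagon's own z axis and vertical above 0.4 rad).
It also fails if it takes over 51 s, if anything falls off the work surface, if the arm or the gripper's body presses on something with over 40 N, if the wrist force passes 120 N, or if a joint passes its speed limit or range.

## Working session

There is one attempt and no reset: what is moved stays moved. The work goes in short steps, Python scripts to look and compute and a tool call to move; the robot and the scene stay as the last step left them, time stands still between calls to the robot, and variables do not carry over. Pictures are saved under pics/ and viewed, and the job is handed in when it is done.

Besides the shell and the picture viewer there is one more tool, called after ">>>" by a JSON object that holds its "api" and its "payload". arm_command: Moves the arm, as the interface text tells. Its arguments: {"type":"object","properties":{"series":{"type":"array"},"newtons":{"type":"number"}},"required":["series"]}

```bash
mkdir -p pics; python3 - <<'E'
from workcell import bot
import cv2,numpy as np
for n in ("top","side"):
    im,d=bot.read_camera(n); cv2.imwrite(f"pics/{n}0.png",im); np.save(f"pics/{n}0d.npy",d)
    i=bot.camera_info(n); print(n,np.round(i["K"],1).tolist(),i["dist_coeffs"]); print(np.round(i["extrinsics"],4).tolist())
s=bot.read_state(); print({k:np.round(v,3).tolist() for k,v in s.items()}, bot.finger_overhang)
E
```

```text
top [[525.0, 0.0, 279.5], [0.0, 525.0, 208.7], [0.0, 0.0, 1.0]] [0.01725752 0.         0.         0.         0.        ]
[[0.0142, -0.9925, 0.1215, 0.3194], [-0.9999, -0.0146, -0.0027, 0.0588], [0.0044, -0.1215, -0.9926, 1.6473], [0.0, 0.0, 0.0, 1.0]]
side [[447.4, 0.0, 270.9], [0.0, 447.4, 209.1], [0.0, 0.0, 1.0]] [-0.03766005  0.          0.          0.          0.        ]
[[-0.9982, 0.0342, -0.0484, 0.5547], [0.059, 0.5082, -0.8592, 1.0885], [-0.0048, -0.8606, -0.5093, 0.6828], [0.0, 0.0, 0.0, 1.0]]
{'time': 0.1, 'q': [1.175, 0.265, 1.605, -0.0, 1.274, -0.037], 'joint_vel': [0.0, -0.003, 0.001, -0.0, 0.001, -0.0], 'joint_torque': [0.002, -51.67, -36.86, 0.0, 0.006, 0.0], 'tool_pos': [0.237, 0.631, 0.252], 'tcp_rot': [0.28, 1.553, -0.283], 'wrist_force': [-0.613, -0.51, 0.042], 'torque': [0.048, 0.032, 0.027], 'width': 1.002} 0.022
```

View pics/top0.png

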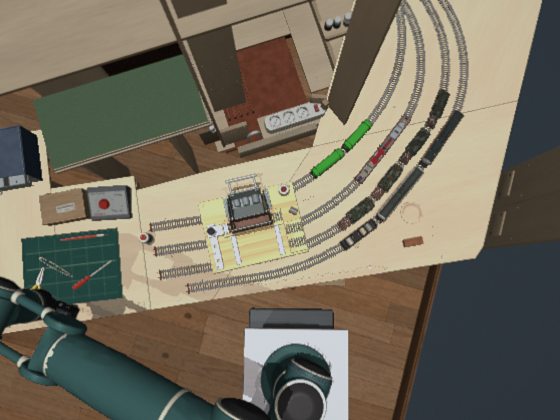

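View pics/side0.png

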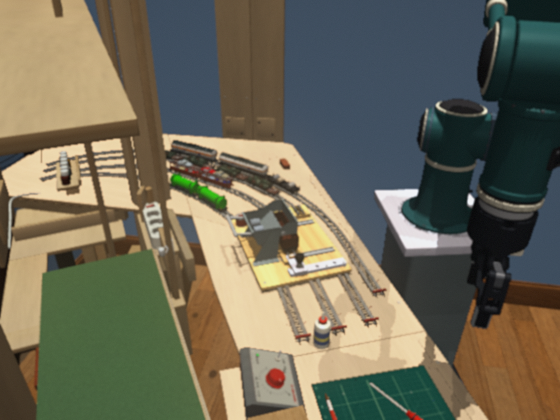

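The top view shows the traverser at about (255,228), the knob at about (211,231) and the bar at about (241,180). I'll enlarge both views.

```bash
python3 - <<'E'
import cv2
a=cv2.imread("pics/top0.png")[165:280,190:315]; cv2.imwrite("pics/topc.png",cv2.resize(a,None,fx=6,fy=5.2*6/5.2*0.0+5,interpolation=cv2.INTER_CUBIC) if 0 else cv2.resize(a,None,fx=5,fy=5,interpolation=cv2.INTER_CUBIC))
a=cv2.imread("pics/side0.png")[190:300,220:360]; cv2.imwrite("pics/sidec.png",cv2.resize(a,None,fx=5,fy=5,interpolation=cv2.INTER_CUBIC))
E
```

```text
(no output)
```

View pics/topc.png

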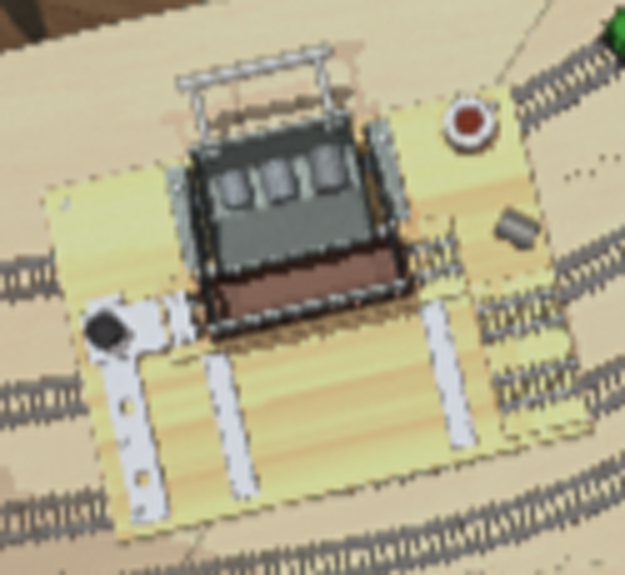

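View pics/sidec.png

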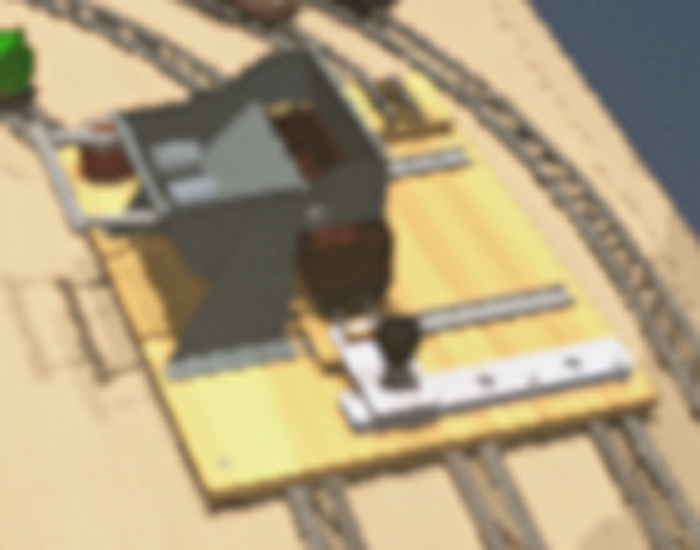

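```bash
cat > h.py <<'E'
import numpy as np, cv2
from workcell import bot
from scipy.optimize import least_squares
def proj(n,P):
    i=bot.camera_info(n); E=np.linalg.inv(np.array(i["extrinsics"])); r,_=cv2.Rodrigues(E[:3,:3])
    return cv2.projectPoints(np.array(P,float).reshape(-1,1,3),r,E[:3,3],np.array(i["K"]),np.array(i["dist_coeffs"]))[0].reshape(-1,2)
def ray(n,uv,z):
    i=bot.camera_info(n);E=np.array(i["extrinsics"])
    p=cv2.undistortPoints(np.array(uv,float).reshape(-1,1,2),np.array(i["K"]),np.array(i["dist_coeffs"])).reshape(-1,2)
    out=[]
    for a in p:
        d=E[:3,:3]@[a[0],a[1],1]; o=E[:3,3]; out.append(o+d*(z-o[2])/d[2])
    return np.array(out)
def T(p,P):
    c,s=np.cos(p[2]),np.sin(p[2]); P=np.array(P,float)
    return np.c_[p[0]+c*P[:,0]-s*P[:,1],p[1]+s*P[:,0]+c*P[:,1],P[:,2]]
E
python3 - <<'E'
from h import *
# top crop obs
t=[((182,84),(.130,.044,.098)),((328,51),(.130,-.044,.098)),((107,326),(0,.125,.0695)),((127,405),(-.045,.125,.027)),((142,478),(-.09,.125,.027))]
s=[((40,130),(.130,-.044,.098)),((80,222),(.130,.044,.098)),((398,330),(0,.125,.0665)),((485,381),(-.045,.125,.027)),((572,363),(-.09,.125,.027))]
ot=np.array([a for a,_ in t])/5+[190-.4,165-.4]; os_=np.array([a for a,_ in s])/5+[220-.4,190-.4]
Pt=[b for _,b in t];Ps=[b for _,b in s]
def run(wt,ws):
    f=lambda p:np.r_[wt*(proj("top",T(p,Pt))-ot).ravel(),ws*(proj("side",T(p,Ps))-os_).ravel()]
    r=least_squares(f,[.4,.05,.2],loss='soft_l1');return r
for w in((1,0),(0,1),(1,1)):
    r=run(*w);print(np.round(r.x,4));print(np.round(f:=r.fun,2).reshape(-1,2).tolist())
# base corners top
c=np.array([(43,190),(507,87),(592,428),(120,538)])/5+[189.6,164.6]
C=ray("top",c,.018);print(np.round(C,4).tolist());print(np.linalg.norm(C[0]-C[1]),np.linalg.norm(C[0]-C[3]),np.linalg.norm(C[1]-C[2]),np.arctan2(*(C[0]-C[3])[[1,0]]),np.arctan2(*(C[1]-C[2])[[1,0]]))
p=r.x
for P in [(.13,0,.098),(.018,0,.09),(0,.125,.06)]: print(P,np.round(T(p,[P])[0],4))
st=bot.read_state();print(st["tool_pos"],st["tcp_rot"])
d=np.load("pics/top0d.npy");print(d[180,238:245],d[168:185,241], d[231,209:214])
E
```

```text
[0.474  0.1406 0.242 ]
[[0.42, -0.18], [-0.06, -0.1], [-0.73, 0.54], [0.09, 0.05], [0.18, -0.25], [-0.0, 0.0], [-0.0, 0.0], [-0.0, -0.0], [-0.0, -0.0], [-0.0, -0.0]]
[0.4721 0.1404 0.2272]
[[0.0, 0.0], [0.0, 0.0], [-0.0, 0.0], [-0.0, 0.0], [-0.0, -0.0], [0.33, 0.04], [-0.06, 0.39], [-0.15, -0.15], [-0.11, -0.2], [0.03, 0.04]]
[0.4731 0.1406 0.2359]
[[0.66, -0.02], [0.22, 0.24], [-0.79, 0.6], [-0.06, 0.14], [-0.05, -0.14], [-0.1, 0.34], [-0.19, 0.67], [-0.1, -0.17], [-0.12, -0.32], [-0.06, -0.17]]
[[0.5345, 0.3089, 0.018], [0.6042, 0.0194, 0.018], [0.3909, -0.0357, 0.018], [0.3192, 0.2544, 0.018]]
0.297753160211434 0.222116856686486 0.22031835901481858 0.24790262052235842 0.25277345547814206
(0.13, 0, 0.098) [0.5995 0.1709 0.098 ]
(0.018, 0, 0.09) [0.4906 0.1448 0.09  ]
(0, 0.125, 0.06) [0.4438 0.2621 0.06  ]
[0.23678258 0.63144329 0.25209949] [ 0.27996837  1.5528208  -0.28307081]
[1.565953  1.666791  1.6654949 1.6716965 1.677801  1.6793312 1.6697599] [1.6676853 1.6725345 1.6723067 1.6736549 1.6757824 1.6715366 1.6713445
 1.6757717 1.668901  1.5681664 1.5674485 1.573056  1.6716965 1.6687126
 1.6779448 1.6720593 1.6700224] [1.5817609 1.5794038 1.5779521 1.5806267 1.5771804]
```

```bash
cat >> h.py <<'E'
from scipy.spatial.transform import Rotation as Rn
TR=[.4733,.1406,.24]
def err(local,yaw=None,grasp=.003,sgn=1):
    """tool-axis turn and shift (cm) to bring grasp point to local traverser point, tool down, jaws along traverser x"""
    s=bot.read_state(); R=Rn.from_rotvec(s["tcp_rot"]).as_matrix(); yaw=TR[2] if yaw is None else yaw
    g=T(TR,[local])[0]; y=sgn*np.array([np.cos(yaw),np.sin(yaw),0]); x=np.array([0,0,-1.]); W=np.c_[x,y,np.cross(x,y)]
    tcp=g-grasp*x
    print("t",round(s["time"],2),"tcp",np.round(s["tool_pos"],4),"F",np.round(s["wrist_force"],1),"w",round(s["width"],3),"q",np.round(s["q"],2))
    print("turn",np.round(Rn.from_matrix(R.T@W).as_rotvec(),3),"shift_cm",np.round(100*R.T@(tcp-s["tool_pos"]),2),"shift in final axes",np.round(100*W.T@(tcp-s["tool_pos"]),2))
    l=np.array(s["tool_pos"])+grasp*R[:,0]-[TR[0],TR[1],0]; c,sn=np.cos(TR[2]),np.sin(TR[2])
    print("grasp in traverser mm",np.round(1000*np.array([c*l[0]+sn*l[1],-sn*l[0]+c*l[1],l[2]]),1)); return s,R
E
python3 - <<'E'
from h import *
s,R=err((.13,0,.18)); print(np.round(R,3)); err((.13,0,.18),sgn=-1)
d=np.load("pics/top0d.npy"); i=bot.camera_info("top");E=np.array(i["extrinsics"]);K=np.array(i["K"])
v,u=np.mgrid[0:420,0:560];p=np.stack([(u-K[0,2])/K[0,0]*d,(v-K[1,2])/K[1,1]*d,d],-1)@E[:3,:3].T+E[:3,3]
m=(d>0)&(p[...,1]>-.3)&(p[...,1]<.7)&(p[...,0]>.2)&(p[...,0]<1.2)
for x0 in np.arange(.2,1.2,.1):
  print(round(x0,1),[round(float(np.max(p[...,2][m&(p[...,0]>=x0)&(p[...,0]<x0+.1)&(p[...,1]>=y0)&(p[...,1]<y0+.1)],initial=-1)),2) for y0 in np.arange(.6,-.3,-.1)])
print(ray("top",[(145,238),(283,189),(294,211),(413,242)],.02))
E
```

```text
t 0.1 tcp [0.2368 0.6314 0.2521] F [-0.6 -0.5  0. ] w 1.002 q [ 1.18  0.26  1.61 -0.    1.27 -0.04]
turn [0.972 0.001 0.002] shift_cm [  6.97 -30.31  50.12] shift in final axes [ 6.91 24.31 53.3 ]
grasp in traverser mm [-113.1  533.   249.1]
[[-0.001  0.351  0.936]
 [-0.002  0.936 -0.351]
 [-1.    -0.002 -0.   ]]
t 0.1 tcp [0.2368 0.6314 0.2521] F [-0.6 -0.5  0. ] w 1.002 q [ 1.18  0.26  1.61 -0.    1.27 -0.04]
turn [-2.17e+00 -2.00e-03  1.00e-03] shift_cm [  6.97 -30.31  50.12] shift in final axes [  6.91 -24.31 -53.3 ]
grasp in traverser mm [-113.1  533.   249.1]
0.2 [0.61, 0.63, 0.67, 0.02, 0.02, 0.01, 0.01, 0.01, -0.05]
0.3 [0.59, 0.02, 0.02, 0.02, 0.04, 0.03, 0.04, 0.04, 0.03]
0.4 [0.07, 0.05, 0.09, 0.01, 0.11, 0.12, 0.12, 0.04, 0.04]
0.5 [0.07, 0.08, 0.01, 0.03, 0.11, 0.11, 0.11, 0.02, 0.05]
0.6 [0.59, 0.59, 0.11, 0.01, 0.01, 0.11, 0.02, 0.06, 0.06]
0.7 [0.59, 0.59, 0.59, 0.59, 0.88, 0.1, 0.04, 0.03, 0.78]
0.8 [0.59, 0.59, 0.59, 0.59, 0.66, 0.62, 0.59, 0.67, 0.77]
0.9 [0.15, 0.12, 0.12, 0.12, -0.14, 0.58, 0.59, 0.58, 0.01]
1.0 [-1.0, -1.0, -1.0, -0.06, -0.06, -0.05, -0.06, 0.14, 0.15]
1.1 [-0.42, -1.0, -1.0, -0.06, -0.05, -0.05, -0.05, 0.1, 0.14]
[[ 0.42132932  0.46922777  0.02      ]
 [ 0.58118991  0.04428104  0.02      ]
 [ 0.51220725  0.00902266  0.02      ]
 [ 0.42091482 -0.36068396  0.02      ]]
```

>>> {"api": "arm_command", "payload": {"series": [[[0.095,0,0,0,-1.0,4.5,0.4],[0.095,0,0,0,-1.0,4.5,0.4],[0.095,0,0,0,-1.0,4.5,0.4],[0.095,0,0,0,-0.5,4.5,0.4],[0.095,0,0,0,0,4.5,0.4],[0.095,0,0,0,0,4.5,0.4],[0.095,0,0,0,0,4.5,0.4],[0.095,0,0,0,0,4.5,0.4],[0.095,0,0,0,0,4.5,0.4],[0.095,0,0,0,0,4.5,0.4]]], "newtons": 40}}

```text
time: 1.1
tool_pos: [0.5272, 0.2825, 0.2451]
tcp_rot: [1.026, 1.313, -1.042]
wrist_force: [1.1, -0.2, -0.4]
width: 0.403
```

```bash
python3 -c "
from h import *
err((.13,0,.15))"
```

```text
t 1.1 tcp [0.5272 0.2825 0.2451] F [ 1.1 -0.2 -0.4] w 0.403 q [ 0.45  0.13  1.78 -0.    1.24  0.22]
turn [-0.005  0.004  0.009] shift_cm [ 9.22  4.53 12.44] shift in final axes [ 9.21  4.4  12.5 ]
grasp in traverser mm [ 86.  125.  242.1]
```

>>> {"api": "arm_command", "payload": {"series": [[[0,0,0,0.5,1.1,3.2,0.4],[0,0,0,1,1.1,3.2,0.4],[0,0.004,0.009,2,1.1,3.2,0.4],[0,0,0,2,1.1,2.9,0.4],[0,0,0,2,0,0,0.4],[0,0,0,0,0,0,0.4]]]}}

```text
time: 1.7
tool_pos: [0.6018, 0.1582, 0.1665]
tcp_rot: [1.041, 1.306, -1.044]
wrist_force: [-0.3, -0.1, -0.6]
width: 0.4
```

```bash
python3 -c "
from h import *
err((.13,0,.098))
for n in ('top','side'):
    im,d=bot.read_camera(n); a=im[150:270,190:315] if n=='top' else im[170:290,210:350]
    cv2.imwrite(f'pics/{n}1.png',cv2.resize(a,None,fx=5,fy=5,interpolation=cv2.INTER_CUBIC))
    print(proj(n,T(TR,[(.13,.044,.098),(.13,-.044,.098)])))
"
```

```text
t 1.7 tcp [0.6018 0.1582 0.1665] F [-0.3 -0.1 -0.6] w 0.4 q [ 0.22  0.23  1.81 -0.    1.1  -0.01]
turn [-0.015  0.002  0.001] shift_cm [ 6.55  0.09 -1.36] shift in final axes [ 6.55  0.1  -1.34]
grasp in traverser mm [129.  -13.4 163.5]
[[226.48863972 181.40099062]
 [255.2184708  174.93780526]]
[[235.43226001 234.79536174]
 [227.37463304 216.07097875]]
```

View pics/top1.png

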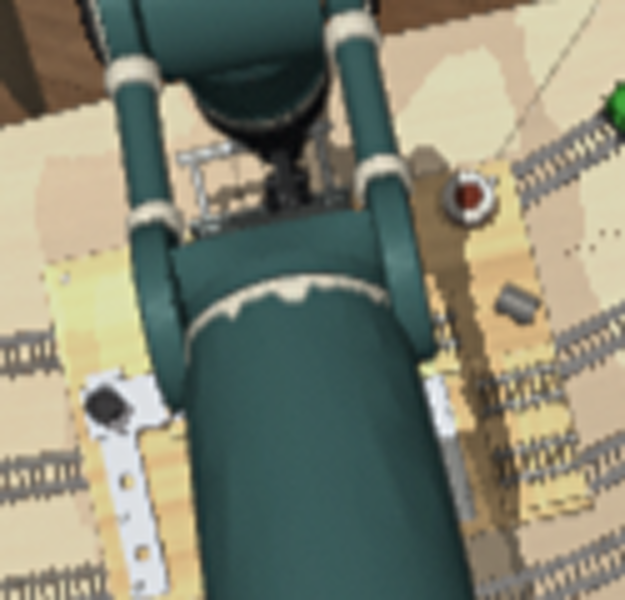

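View pics/side1.png

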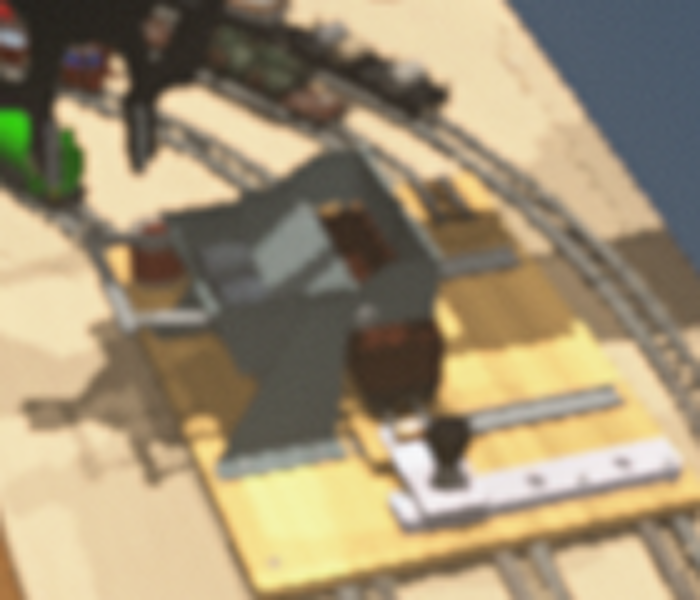

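>>> {"api": "arm_command", "payload": {"series": [[[-0.015,0,0,1.0,0.1,-0.7,0.4],[0,0,0,1.5,0,-0.6,0.4],[0,0,0,1.0,0,0,0.4],[0,0,0,0,0,0,0.4]]]}}

```text
time: 2.2
tool_pos: [0.6028, 0.1768, 0.136]
tcp_rot: [1.031, 1.308, -1.018]
wrist_force: [-0.1, 0.0, -0.2]
width: 0.402
```

```bash
python3 -c "
from h import *
err((.13,0,.098))
for n in ('side',):
    im,d=bot.read_camera(n); a=im[170:290,210:350]
    cv2.imwrite(f'pics/{n}2.png',cv2.resize(a,None,fx=5,fy=5,interpolation=cv2.INTER_CUBIC))
"
```

```text
t 2.2 tcp [0.6028 0.1768 0.136 ] F [-0.1  0.  -0.2] w 0.402 q [ 0.25  0.27  1.83 -0.    1.04  0.  ]
turn [ 0.006  0.001 -0.011] shift_cm [ 3.5  -0.48  0.43] shift in final axes [ 3.5  -0.44  0.44]
grasp in traverser mm [134.4   4.4 133. ]
```

View pics/side2.png

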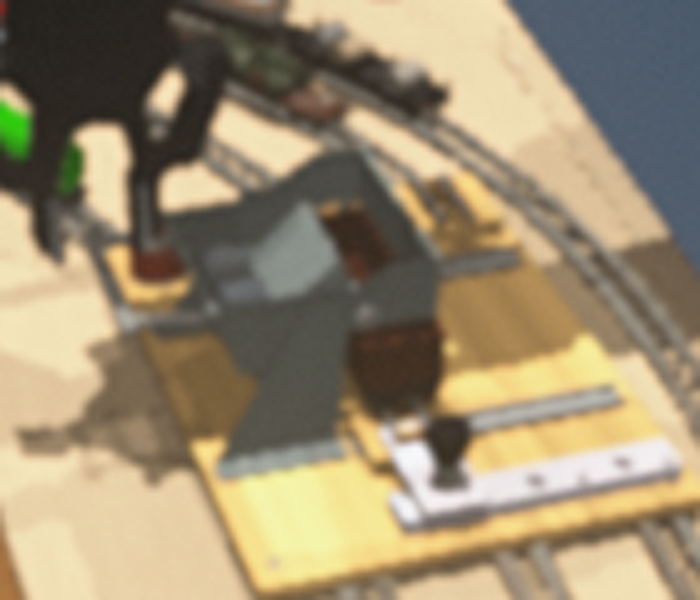

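>>> {"api": "arm_command", "payload": {"series": [[[0.006,0,-0.01,0.5,-0.4,0.4,0.4],[0,0,0,1.0,0,0,0.4],[0,0,0,1.0,0,0,0.4],[0,0,0,0.8,0,0,0.4],[0,0,0,0,0,0,0.4]]]}}

```text
time: 2.75
tool_pos: [0.6004, 0.1717, 0.1016]
tcp_rot: [1.031, 1.311, -1.03]
wrist_force: [-0.5, -0.2, -0.2]
width: 0.4
```

```bash
python3 -c "
from h import *
err((.13,0,.098))
for n in ('side',):
    im,d=bot.read_camera(n); a=im[170:290,210:350]
    cv2.imwrite(f'pics/{n}3.png',cv2.resize(a,None,fx=5,fy=5,interpolation=cv2.INTER_CUBIC))
"
```

```text
t 2.75 tcp [0.6004 0.1717 0.1016] F [-0.5 -0.2 -0.2] w 0.4 q [ 0.24  0.3   1.85 -0.    0.98  0.  ]
turn [-0.     0.002 -0.002] shift_cm [ 0.06 -0.08 -0.  ] shift in final axes [ 0.06 -0.08 -0.  ]
grasp in traverser mm [130.8  -0.   98.6]
```

View pics/side3.png

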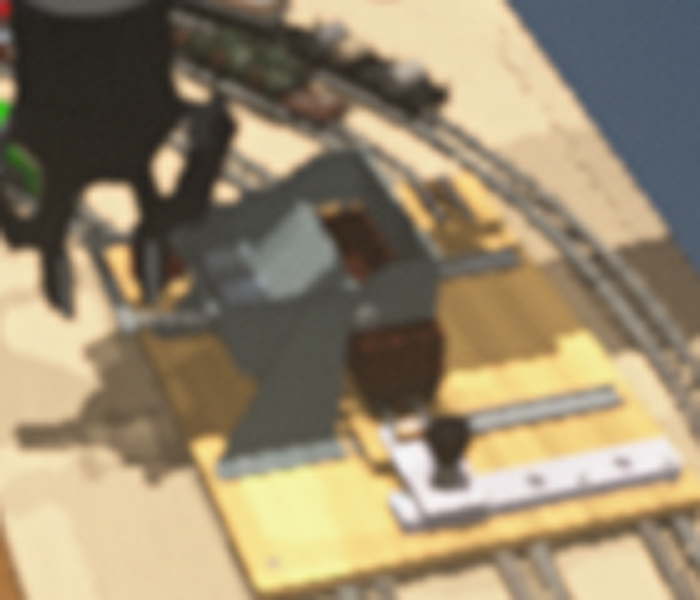

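The fingers straddle the bar, with their tips at (65,310) and (155,275) in the crop, inside the two arms. I'll close now.

>>> {"api": "arm_command", "payload": {"series": [[[0,0,0,0,0,0,0],[0,0,0,0,0,0,0],[0,0,0,0,0,0,0],[0,0,0,0,0,0,0],[0,0,0,0,0,0,0]]], "newtons": 40}}

```text
time: 3.3
tool_pos: [0.5999, 0.1714, 0.1023]
tcp_rot: [1.03, 1.312, -1.031]
wrist_force: [0.3, -0.5, -1.7]
width: 0.084
```

```bash
python3 -c "
from h import *
err((.13,0,.098))
a0=np.arctan2(.008,.112)
for th in np.arange(0,1.75,.07): print(round(th,2),np.round([18+112.3*np.cos(a0+th),90+112.3*np.sin(a0+th)],1), end='; ')
"
```

```text
t 3.3 tcp [0.5999 0.1714 0.1023] F [ 0.3 -0.5 -1.7] w 0.084 q [ 0.24  0.3   1.85 -0.    0.99  0.  ]
turn [-0.     0.002 -0.   ] shift_cm [ 0.13 -0.03 -0.01] shift in final axes [ 0.13 -0.03 -0.01]
grasp in traverser mm [ 1.303e+02 -1.000e-01  9.930e+01]
0.0 [130.  98.]; 0.07 [129.2 105.8]; 0.14 [127.8 113.6]; 0.21 [125.9 121.2]; 0.28 [123.4 128.6]; 0.35 [120.5 135.9]; 0.42 [117. 143.]; 0.49 [113.1 149.8]; 0.56 [108.7 156.3]; 0.63 [103.8 162.5]; 0.7 [ 98.5 168.3]; 0.77 [ 92.8 173.7]; 0.84 [ 86.8 178.8]; 0.91 [ 80.4 183.3]; 0.98 [ 73.7 187.5]; 1.05 [ 66.8 191.1]; 1.12 [ 59.6 194.3]; 1.19 [ 52.2 197. ]; 1.26 [ 44.6 199.1]; 1.33 [ 36.9 200.7]; 1.4 [ 29.2 201.7]; 1.47 [ 21.3 202.3]; 1.54 [ 13.5 202.2]; 1.61 [  5.6 201.6]; 1.68 [ -2.2 200.5];
```

>>> {"api": "arm_command", "payload": {"series": [[[0,0,0,-0.5,0,0,0],[0,0,0,-0.7,-0.1,0,0],[0,0,0,-0.75,-0.15,0,0],[0,0,0,-0.75,-0.2,0,0],[0,0,0,-0.75,-0.25,0,0]]]}}

```text
time: 3.8
tool_pos: [0.5921, 0.1695, 0.1379]
tcp_rot: [1.028, 1.313, -1.032]
wrist_force: [-2.7, -0.1, -2.9]
width: 0.087
```

```bash
python3 -c "
from h import *
err((.13,0,.098))
"
```

```text
t 3.8 tcp [0.5921 0.1695 0.1379] F [-2.7 -0.1 -2.9] w 0.087 q [ 0.24  0.25  1.85 -0.    1.05  0.  ]
turn [0.    0.002 0.002] shift_cm [ 3.69  0.78 -0.03] shift in final axes [ 3.69  0.78 -0.02]
grasp in traverser mm [122.2  -0.2 134.9]
```

>>> {"api": "arm_command", "payload": {"series": [[[0,0,0,-0.76,-0.36,0,0],[0,0,0,-0.73,-0.42,0,0],[0,0,0,-0.7,-0.47,0,0],[0,0,0,-0.66,-0.52,0,0],[0,0,0,-0.62,-0.57,0,0],[0,0,0,-0.58,-0.61,0,0],[0,0,0,-0.53,-0.66,0,0],[0,0,0,-0.47,-0.7,0,0]]]}}

```text
time: 4.6
tool_pos: [0.5474, 0.1583, 0.1943]
tcp_rot: [1.03, 1.31, -1.03]
wrist_force: [-0.5, 0.3, -4.5]
width: 0.081
```

```bash
cat > sk.py <<'E'
from h import *
s,R=err((.13,0,.098))
l=np.array(s["tool_pos"])+.003*R[:,0]-[TR[0],TR[1],0]; c,sn=np.cos(TR[2]),np.sin(TR[2])
x=c*l[0]+sn*l[1]-.018; z=l[2]-.0013-.09
print("theta",np.arctan2(z,x)-.0713,"R",np.hypot(x,z))
E
python3 sk.py
```

```text
t 4.6 tcp [0.5474 0.1583 0.1943] F [-0.5  0.3 -4.5] w 0.081 q [ 0.24  0.11  1.9  -0.    1.13  0.  ]
turn [ 0.     0.003 -0.002] shift_cm [ 9.34  5.36 -0.06] shift in final axes [ 9.33  5.38 -0.04]
grasp in traverser mm [ 76.2  -0.4 191.3]
theta 0.9721768100004057 R 0.1156830395478181
```

>>> {"api": "arm_command", "payload": {"series": [[[0,0,0,-0.22,-0.54,0,0],[0,0,0,-0.2,-0.56,0,0],[0,0,0,-0.19,-0.57,0,0],[0,0,0,-0.18,-0.58,0,0],[0,0,0,-0.16,-0.59,0,0],[0,0,0,-0.13,-0.6,0,0],[0,0,0,-0.1,-0.61,0,0],[0,0,0,-0.07,-0.62,0,0]]]}}

```text
time: 5.4
tool_pos: [0.5017, 0.1469, 0.2115]
tcp_rot: [1.036, 1.303, -1.022]
wrist_force: [3.2, 0.3, -1.6]
width: 0.084
```

```bash
python3 sk.py
```

```text
t 5.4 tcp [0.5017 0.1469 0.2115] F [ 3.2  0.3 -1.6] w 0.084 q [ 0.24 -0.    1.98 -0.    1.15  0.  ]
turn [ 0.     0.003 -0.012] shift_cm [11.17  9.96 -0.1 ] shift in final axes [11.05 10.1  -0.07]
grasp in traverser mm [ 29.1  -0.7 208.5]
theta 1.4052504698761568 R 0.1176827877245523
```

>>> {"api": "arm_command", "payload": {"series": [[[0,0,0,0.02,-0.62,0,0],[0,0,0,0.02,-0.62,0,0],[0,0,0,0.05,-0.62,0,0],[0,0,0,0.08,-0.62,0,0],[0,0,0,0.1,-0.62,0,0],[0,0,0,0.1,-0.4,0,0],[0,0,0,0,0,0,0],[0,0,0,0,0,0,0]]]}}

```text
time: 6.2
tool_pos: [0.4657, 0.1378, 0.2102]
tcp_rot: [1.038, 1.299, -1.018]
wrist_force: [2.3, -0.5, 3.1]
width: 0.083
```

```bash
python3 sk.py; python3 -c "
from h import *
im,d=bot.read_camera('side'); a=im[130:290,210:350]
cv2.imwrite(f'pics/side4.png',cv2.resize(a,None,fx=3.7,fy=3.7,interpolation=cv2.INTER_CUBIC))
im,d=bot.read_camera('top'); a=im[165:280,190:315]
cv2.imwrite(f'pics/top4.png',cv2.resize(a,None,fx=5,fy=5,interpolation=cv2.INTER_CUBIC))
"
```

```text
t 6.2 tcp [0.4657 0.1378 0.2102] F [ 2.3 -0.5  3.1] w 0.083 q [ 0.24 -0.08  2.06 -0.    1.14  0.  ]
turn [ 0.     0.004 -0.018] shift_cm [11.17 13.6  -0.12] shift in final axes [10.92 13.8  -0.09]
grasp in traverser mm [ -7.9  -0.9 207.2]
theta 1.7196764603782282 R 0.11875304822865039
```

View pics/side4.png

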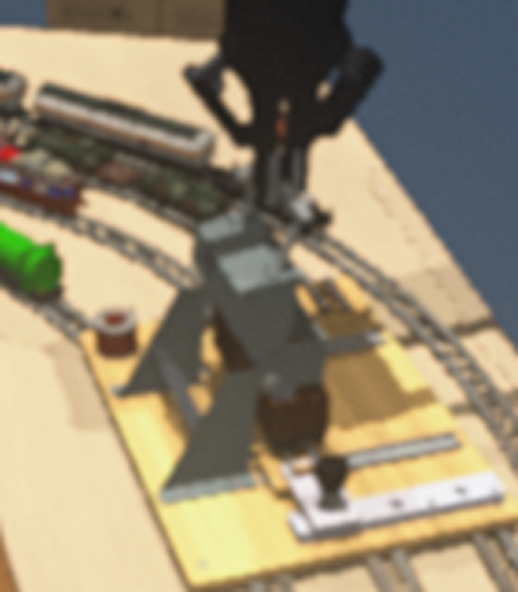

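View pics/top4.png

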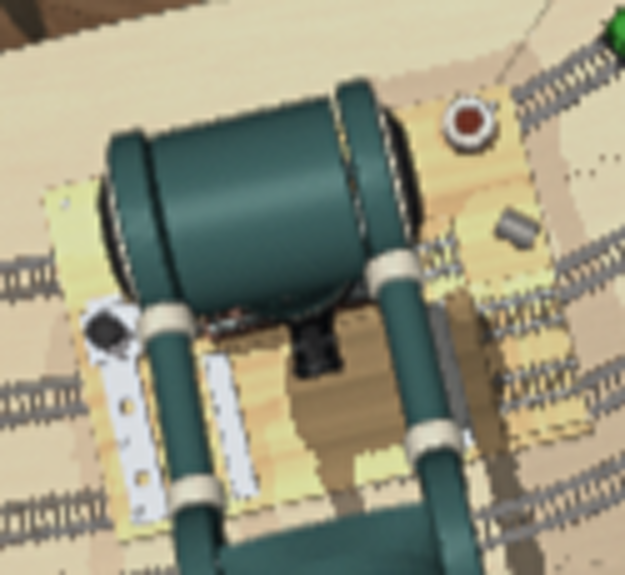

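>>> {"api": "arm_command", "payload": {"series": [[[0,0,0,0.1,-0.4,0,0],[0,0,0,0.15,-0.4,0,0],[0,0,0,0.1,-0.1,0,0],[0,0,0,0,0,0,0],[0,0,0,0,0,0,0]]]}}

```text
time: 6.8
tool_pos: [0.4565, 0.1356, 0.2074]
tcp_rot: [1.036, 1.301, -1.021]
wrist_force: [0.9, -1.4, 5.0]
width: 0.083
```

```bash
python3 sk.py; python3 -c "
from h import *
im,d=bot.read_camera('side'); a=im[170:260,240:340]
cv2.imwrite(f'pics/side5.png',cv2.resize(a,None,fx=6,fy=6,interpolation=cv2.INTER_CUBIC))
"
```

```text
t 6.8 tcp [0.4565 0.1356 0.2074] F [ 0.9 -1.4  5. ] w 0.083 q [ 0.24 -0.09  2.08 -0.    1.14  0.  ]
turn [ 0.     0.004 -0.015] shift_cm [10.85 14.59 -0.12] shift in final axes [10.64 14.75 -0.09]
grasp in traverser mm [-17.5  -0.9 204.4]
theta 1.8032863501589174 R 0.11855065915808949
```

View pics/side5.png

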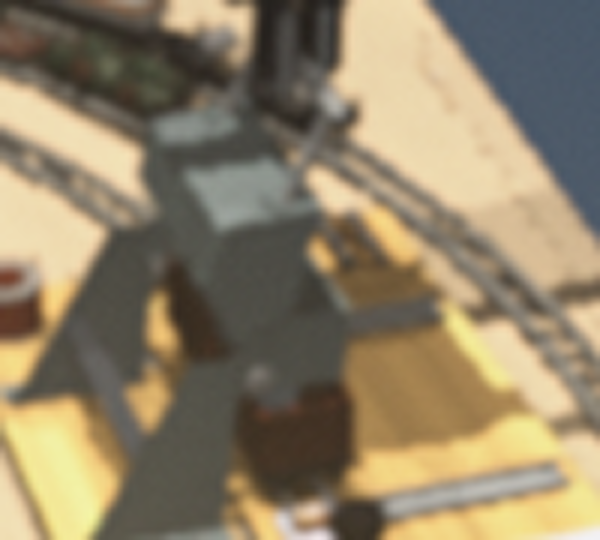

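```bash
python3 -c "
import numpy as np
th=np.linspace(1.8,0,21)+.0713
x=18+112.3*np.cos(th); z=97+112.3*np.sin(th)
for i in range(20): print([0,0,0,round(-(z[i+1]-z[i])/10,2),round((x[i+1]-x[i])/10,2),0,0],end=', ')
print();print(np.c_[th-.0713,x,z][[8,10,16]])
"
```

```text
[0, 0, 0, np.float64(-0.26), np.float64(0.98), 0, 0], [0, 0, 0, np.float64(-0.17), np.float64(1.0), 0, 0], [0, 0, 0, np.float64(-0.08), np.float64(1.01), 0, 0], [0, 0, 0, np.float64(0.01), np.float64(1.01), 0, 0], [0, 0, 0, np.float64(0.11), np.float64(1.0), 0, 0], [0, 0, 0, np.float64(0.2), np.float64(0.99), 0, 0], [0, 0, 0, np.float64(0.28), np.float64(0.97), 0, 0], [0, 0, 0, np.float64(0.37), np.float64(0.94), 0, 0], [0, 0, 0, np.float64(0.45), np.float64(0.9), 0, 0], [0, 0, 0, np.float64(0.53), np.float64(0.86), 0, 0], [0, 0, 0, np.float64(0.61), np.float64(0.81), 0, 0], [0, 0, 0, np.float64(0.68), np.float64(0.75), 0, 0], [0, 0, 0, np.float64(0.74), np.float64(0.69), 0, 0], [0, 0, 0, np.float64(0.8), np.float64(0.62), 0, 0], [0, 0, 0, np.float64(0.85), np.float64(0.54), 0, 0], [0, 0, 0, np.float64(0.9), np.float64(0.46), 0, 0], [0, 0, 0, np.float64(0.94), np.float64(0.38), 0, 0], [0, 0, 0, np.float64(0.97), np.float64(0.3), 0, 0], [0, 0, 0, np.float64(0.99), np.float64(0.21), 0, 0], [0, 0, 0, np.float64(1.0), np.float64(0.12), 0, 0], 
[[  1.08        63.73984648 199.56293894]
 [  0.9         81.36265867 189.71711539]
 [  0.36       120.01590848 143.94725143]]
```

>>> {"api": "arm_command", "payload": {"series": [[[0,0,0,-0.26,0.98,0,0],[0,0,0,-0.17,1.0,0,0],[0,0,0,-0.08,1.01,0,0],[0,0,0,0.01,1.01,0,0],[0,0,0,0.1,1.0,0,0],[0,0,0,0.19,0.98,0,0],[0,0,0,0.28,0.96,0,0]]]}}

```text
time: 7.55
tool_pos: [0.5196, 0.1514, 0.2074]
tcp_rot: [1.026, 1.313, -1.034]
wrist_force: [1.2, -0.3, 6.7]
width: 0.088
```

```bash
python3 sk.py
```

```text
t 7.55 tcp [0.5196 0.1514 0.2074] F [ 1.2 -0.3  6.7] w 0.088 q [ 0.24  0.05  1.94 -0.    1.16  0.  ]
turn [0.    0.003 0.004] shift_cm [10.61  8.29 -0.08] shift in final axes [10.64  8.25 -0.05]
grasp in traverser mm [ 47.5  -0.6 204.4]
theta 1.2441799576332735 R 0.1169064598351443
```

>>> {"api": "arm_command", "payload": {"series": [[[0,0,0,0.3,0.9,0,0],[0,0,0,0.36,0.9,0,0],[0,0,0,0.42,0.9,0,0],[0,0,0,0.52,0.86,0,0],[0,0,0,0.6,0.81,0,0],[0,0,0,0.68,0.75,0,0]]]}}

```text
time: 8.15
tool_pos: [0.5702, 0.1641, 0.1742]
tcp_rot: [1.023, 1.319, -1.04]
wrist_force: [-0.3, -0.4, 2.8]
width: 0.087
```

```bash
python3 sk.py
```

```text
t 8.15 tcp [0.5702 0.1641 0.1742] F [-0.3 -0.4  2.8] w 0.087 q [ 0.24  0.18  1.86 -0.    1.12  0.  ]
turn [0.    0.002 0.011] shift_cm [ 7.29  3.11 -0.04] shift in final axes [ 7.32  3.03 -0.03]
grasp in traverser mm [ 99.7  -0.3 171.2]
theta 0.7030319884204363 R 0.1142757127504113
```

>>> {"api": "arm_command", "payload": {"series": [[[0,0,0,0.73,0.6,0,0],[0,0,0,0.78,0.53,0,0],[0,0,0,0.83,0.48,0,0],[0,0,0,0.87,0.42,0,0],[0,0,0,0.9,0.35,0,0],[0,0,0,0.8,0.25,0,0]]]}}

```text
time: 8.75
tool_pos: [0.5975, 0.1709, 0.1191]
tcp_rot: [1.023, 1.32, -1.041]
wrist_force: [0.4, 0.3, 2.5]
width: 0.081
```

```bash
python3 sk.py
```

```text
t 8.75 tcp [0.5975 0.1709 0.1191] F [0.4 0.3 2.5] w 0.081 q [ 0.24  0.28  1.84 -0.    1.03  0.  ]
turn [0.    0.002 0.012] shift_cm [ 1.81  0.24 -0.01] shift in final axes [ 1.81  0.22 -0.01]
grasp in traverser mm [ 1.278e+02 -1.000e-01  1.161e+02]
theta 0.15118105714830712 R 0.11255398781895153
```

>>> {"api": "arm_command", "payload": {"series": [[[0,0,0,0.6,0.1,0,0],[0,0,0,0.5,0.05,0,0],[0,0,0,0.4,0,0,0],[0,0,0,0.1,0,0,0],[0,0,0,0,0,0,0]]]}}

```text
time: 9.25
tool_pos: [0.5998, 0.1715, 0.102]
tcp_rot: [1.024, 1.319, -1.039]
wrist_force: [1.3, 0.3, 0.8]
width: 0.083
```

```bash
python3 sk.py
```

```text
t 9.25 tcp [0.5998 0.1715 0.102 ] F [1.3 0.3 0.8] w 0.083 q [ 0.24  0.31  1.85 -0.    1.    0.  ]
turn [-0.     0.002  0.011] shift_cm [ 0.1  -0.02 -0.01] shift in final axes [ 0.1  -0.02 -0.01]
grasp in traverser mm [ 1.302e+02 -1.000e-01  9.900e+01]
theta -0.002494338979130234 R 0.1124470503353596
```

>>> {"api": "arm_command", "payload": {"series": [[[0,0,0,0,0,0,0.4],[0,0,0,0,0,0,0.4],[0,0,0,-0.5,0,0,0.4],[0,0,0.01,-1.5,0,0,0.4],[0,0,0,-2.5,0,0,0.4],[0,0,0,-2.0,0,0,0.4],[0,0,0,-1.0,-2,-3,0.4],[0,0,0,0,-3,-3.5,0.4],[0,0,0,0,-3,-3.5,0.6],[0,0,0,0,-3,-1.5,0.6]]]}}

```text
time: 10.25
tool_pos: [0.4649, 0.2588, 0.1862]
tcp_rot: [1.04, 1.308, -1.032]
wrist_force: [-0.0, 0.3, 0.6]
width: 0.601
```

```bash
python3 -c "
from h import *
err((0,.125,.062))
for n in ('top','side'):
    im,d=bot.read_camera(n); a=im[165:280,190:315] if n=='top' else im[190:290,230:350]
    cv2.imwrite(f'pics/{n}6.png',cv2.resize(a,None,fx=5,fy=5,interpolation=cv2.INTER_CUBIC))
"
```

```text
t 10.25 tcp [0.4649 0.2588 0.1862] F [-0.   0.3  0.6] w 0.601 q [0.46 0.04 1.98 0.   1.11 0.23]
turn [-0.008 -0.001 -0.005] shift_cm [12.12 -2.06 -0.79] shift in final axes [12.12 -2.   -0.82]
grasp in traverser mm [ 20.  116.8 183.2]
```

View pics/top6.png

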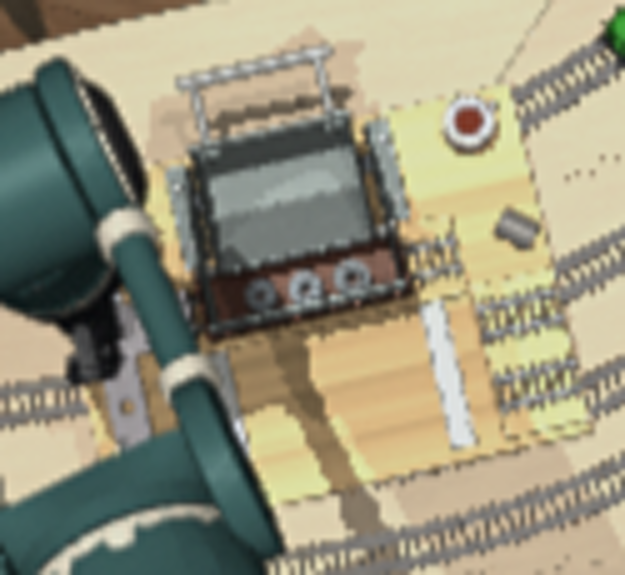

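View pics/side6.png

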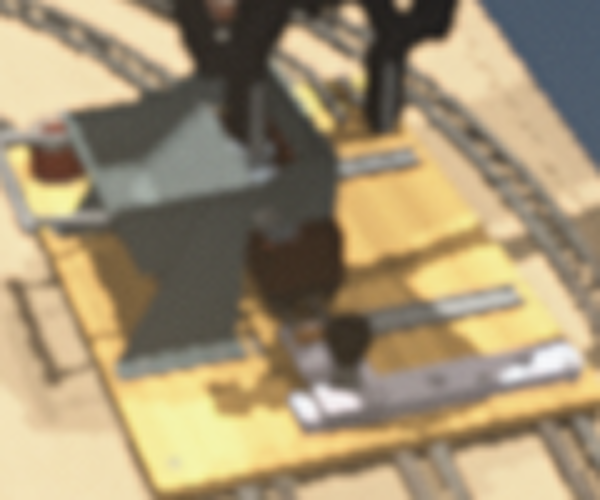

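All three coils stand in the wagon, at crop (260,293), (305,288) and (352,277). The skip is empty and upright. Next is the knob.

>>> {"api": "arm_command", "payload": {"series": [[[-0.008,0,0,1,-1.0,-0.4,0.6],[0,0,0,2.5,-1.0,-0.4,0.6],[0,0,0,3.0,0,0,0.6],[0,0,0,1.0,0,0,0.6],[0,0,0,0,0,0,0.6]]]}}

```text
time: 10.85
tool_pos: [0.4447, 0.2626, 0.1157]
tcp_rot: [1.036, 1.308, -1.015]
wrist_force: [0.7, 0.2, 0.6]
width: 0.598
```

```bash
python3 -c "
from h import *
err((0,.125,.062))
for n in ('top','side'):
    im,d=bot.read_camera(n); a=im[200:290,170:290] if n=='top' else im[190:290,230:350]
    cv2.imwrite(f'pics/{n}7.png',cv2.resize(a,None,fx=5,fy=5,interpolation=cv2.INTER_CUBIC))
"
```

```text
t 10.85 tcp [0.4447 0.2626 0.1157] F [0.7 0.2 0.6] w 0.598 q [ 0.49  0.09  2.08 -0.    0.96  0.24]
turn [ 0.005 -0.002 -0.014] shift_cm [ 5.07 -0.19  0.04] shift in final axes [ 5.07 -0.12  0.03]
grasp in traverser mm [  1.2 125.3 112.7]
```

View pics/top7.png

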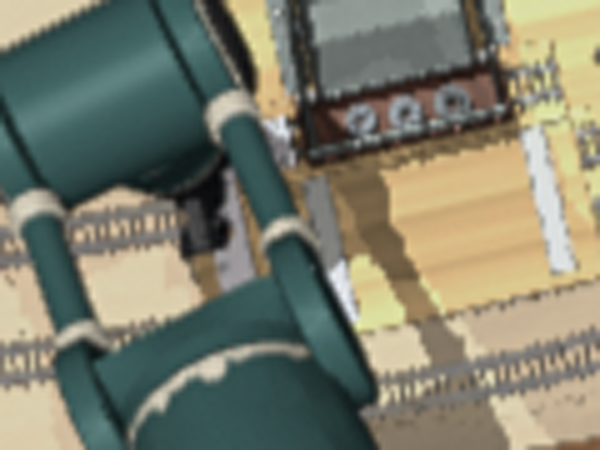

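View pics/side7.png

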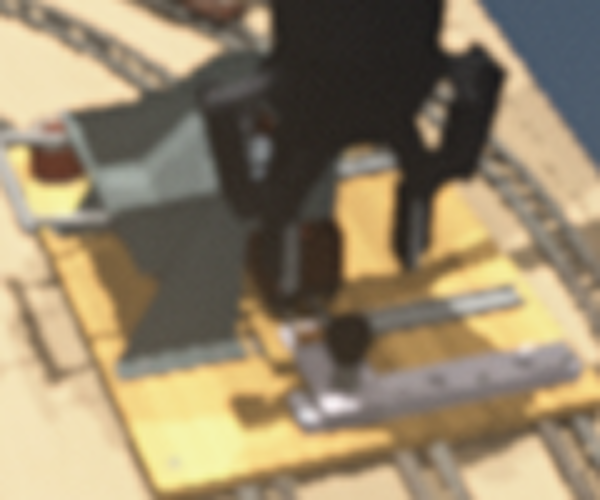

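>>> {"api": "arm_command", "payload": {"series": [[[0.005,0,-0.014,1.5,-0.1,0,0.6],[0,0,0,1.5,0,0,0.6],[0,0,0,1.2,0,0,0.6],[0,0,0,0.6,0,0,0.6],[0,0,0,0,0,0,0.6]]]}}

```text
time: 11.45
tool_pos: [0.4498, 0.2646, 0.0703]
tcp_rot: [1.041, 1.311, -1.023]
wrist_force: [0.3, -0.1, 0.4]
width: 0.601
```

```bash
python3 -c "
from h import *
err((0,.125,.062))
for n in ('side',):
    im,d=bot.read_camera(n); a=im[210:290,250:350]
    cv2.imwrite(f'pics/{n}8.png',cv2.resize(a,None,fx=6,fy=6,interpolation=cv2.INTER_CUBIC))
"
```

```text
t 11.45 tcp [0.4498 0.2646 0.0703] F [ 0.3 -0.1  0.4] w 0.601 q [0.48 0.16 2.1  0.   0.87 0.24]
turn [-0.002 -0.005 -0.009] shift_cm [ 0.53 -0.67  0.11] shift in final axes [ 0.53 -0.66  0.11]
grasp in traverser mm [  6.7 126.1  67.3]
```

View pics/side8.png

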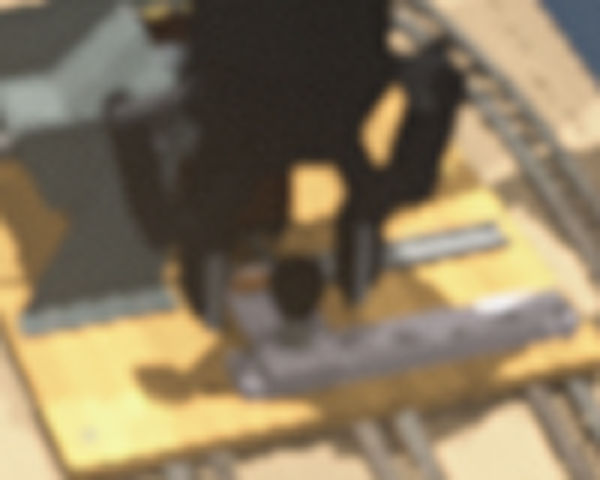

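>>> {"api": "arm_command", "payload": {"series": [[[0,-0.004,-0.008,0.3,-0.4,0.1,0.6],[0,0,0,0.15,-0.25,0,0.5],[0,0,0,0,0,0,0.45]]]}}

```text
time: 11.8
tool_pos: [0.4442, 0.2625, 0.0669]
tcp_rot: [1.035, 1.312, -1.03]
wrist_force: [0.3, 0.1, -0.1]
width: 0.451
```

```bash
python3 -c "
from h import *
err((0,.125,.062))
"
```

```text
t 11.8 tcp [0.4442 0.2625 0.0669] F [ 0.3  0.1 -0.1] w 0.451 q [0.49 0.16 2.11 0.   0.87 0.25]
turn [-0.002 -0.001 -0.002] shift_cm [ 0.19 -0.07  0.03] shift in final axes [ 0.19 -0.07  0.03]
grasp in traverser mm [  0.7 125.3  63.9]
```

>>> {"api": "arm_command", "payload": {"series": [[[0,0,0,0.15,0,0,0.1],[0,0,0,0,0,0,0.1],[0,0,0,0,0,0,0.1],[0,0,0,0,0,0,0.1]]], "newtons": 50}}

```text
time: 12.2
tool_pos: [0.444, 0.2626, 0.0659]
tcp_rot: [1.035, 1.312, -1.029]
wrist_force: [-0.4, 0.5, -0.2]
width: 0.224
```

```bash
python3 -c "
from h import *
err((0,.125,.062))
"
```

```text
t 12.2 tcp [0.444  0.2626 0.0659] F [-0.4  0.5 -0.2] w 0.224 q [0.49 0.16 2.11 0.   0.87 0.25]
turn [-0.002 -0.002 -0.003] shift_cm [ 0.09 -0.05  0.04] shift in final axes [ 0.09 -0.05  0.04]
grasp in traverser mm [  0.5 125.4  62.9]
```

>>> {"api": "arm_command", "payload": {"series": [[[0,0,0,-0.3,0,0,0.1],[0,0,0,-0.4,0,0,0.1],[0,0,0,-0.35,0,0,0.1],[0,0,0,0,0,0,0.1]]]}}

```text
time: 12.6
tool_pos: [0.4425, 0.2621, 0.0746]
tcp_rot: [1.033, 1.313, -1.032]
wrist_force: [0.6, 1.4, -7.8]
width: 0.226
```

```bash
python3 -c "
from h import *
err((0,.125,.062))
"
```

```text
t 12.6 tcp [0.4425 0.2621 0.0746] F [ 0.6  1.4 -7.8] w 0.226 q [0.49 0.15 2.11 0.   0.89 0.25]
turn [-0.002 -0.001 -0.   ] shift_cm [0.96 0.11 0.04] shift in final axes [0.96 0.11 0.04]
grasp in traverser mm [ -1.1 125.4  71.6]
```

>>> {"api": "arm_command", "payload": {"series": [[[0,0,0,-0.25,0,0,0.1],[0,0,0,-0.1,0,0,0.1],[0,0,0,0,0,0,0.1]]]}}

```text
time: 12.9
tool_pos: [0.4416, 0.2619, 0.0774]
tcp_rot: [1.033, 1.314, -1.033]
wrist_force: [1.5, 1.5, -8.7]
width: 0.225
```

```bash
python3 -c "
from h import *
err((-.045,.125,.062))
for n in ('side',):
    im,d=bot.read_camera(n); a=im[210:290,250:350]
    cv2.imwrite(f'pics/{n}9.png',cv2.resize(a,None,fx=6,fy=6,interpolation=cv2.INTER_CUBIC))
"
```

```text
t 12.9 tcp [0.4416 0.2619 0.0774] F [ 1.5  1.5 -8.7] w 0.225 q [0.49 0.14 2.11 0.   0.9  0.25]
turn [-0.002 -0.001  0.001] shift_cm [ 1.25 -4.3   0.05] shift in final axes [ 1.24 -4.3   0.04]
grasp in traverser mm [ -2.  125.4  74.4]
```

View pics/side9.png

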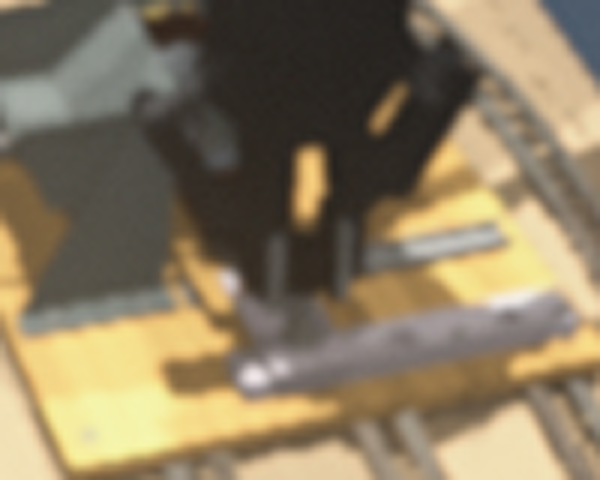

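>>> {"api": "arm_command", "payload": {"series": [[[0,0,0,-0.02,-0.4,0,0.1],[0,0,0,-0.02,-0.6,0,0.1],[0,0,0,-0.02,-0.6,0,0.1],[0,0,0,-0.02,-0.6,0,0.1]]]}}

```text
time: 13.35
tool_pos: [0.4193, 0.2563, 0.0781]
tcp_rot: [1.033, 1.314, -1.033]
wrist_force: [0.8, 2.0, -8.4]
width: 0.228
```

```bash
python3 -c "
from h import *
err((-.0445,.125,.062))
"
```

```text
t 13.35 tcp [0.4193 0.2563 0.0781] F [ 0.8  2.  -8.4] w 0.228 q [0.5  0.1  2.15 0.   0.89 0.26]
turn [-0.003 -0.001  0.001] shift_cm [ 1.31 -1.96  0.03] shift in final axes [ 1.31 -1.96  0.02]
grasp in traverser mm [-24.9 125.3  75.1]
```

>>> {"api": "arm_command", "payload": {"series": [[[0,0,0,0,-0.6,0,0.1],[0,0,0,0,-0.6,0,0.1],[0,0,0,0,-0.4,0,0.1],[0,0,0,0,-0.2,0,0.1],[0,0,0,0,0,0,0.1]]]}}

```text
time: 13.85
tool_pos: [0.3979, 0.251, 0.0778]
tcp_rot: [1.031, 1.315, -1.034]
wrist_force: [0.6, 0.9, -8.4]
width: 0.223
```

```bash
python3 -c "
from h import *
err((-.0445,.125,.062))
im,d=bot.read_camera('side'); a=im[210:290,250:350]
cv2.imwrite(f'pics/side10.png',cv2.resize(a,None,fx=6,fy=6,interpolation=cv2.INTER_CUBIC))
im,d=bot.read_camera('top'); a=im[165:280,190:315]
cv2.imwrite(f'pics/top10.png',cv2.resize(a,None,fx=5,fy=5,interpolation=cv2.INTER_CUBIC))
"
```

```text
t 13.85 tcp [0.3979 0.251  0.0778] F [ 0.6  0.9 -8.4] w 0.223 q [0.51 0.06 2.19 0.   0.89 0.27]
turn [-0.002 -0.001  0.003] shift_cm [1.28 0.25 0.01] shift in final axes [1.28 0.25 0.01]
grasp in traverser mm [-47.  125.1  74.8]
```

View pics/side10.png

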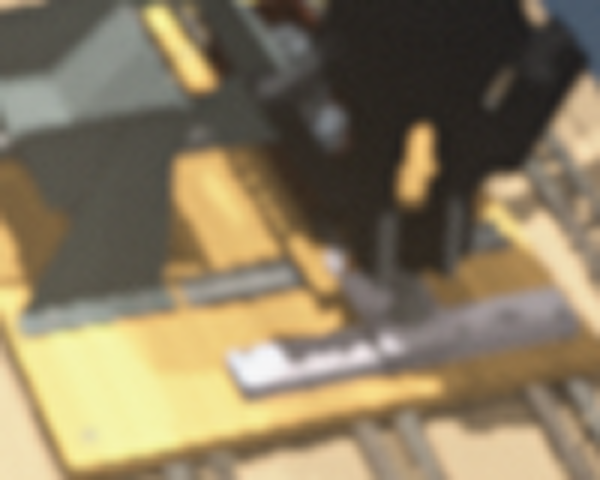

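View pics/top10.png

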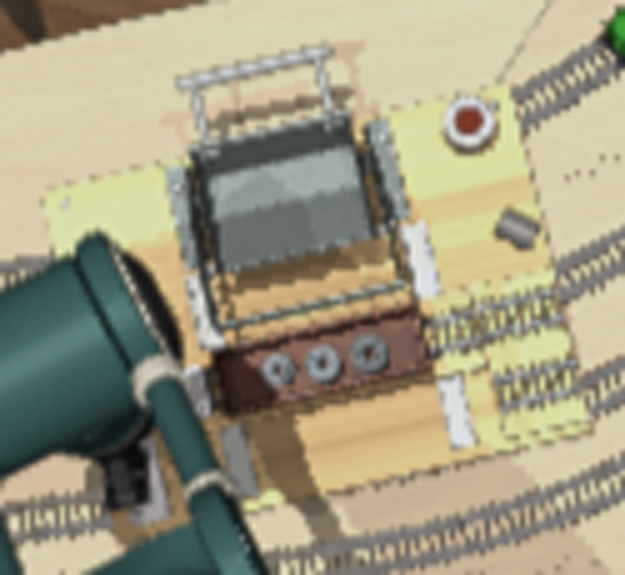

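>>> {"api": "arm_command", "payload": {"series": [[[0,0,0,0,0.2,0,0.1],[0,0,0,0,0.05,0,0.1],[0,0,0,0,0,0,0.1]]]}}

```text
time: 14.25
tool_pos: [0.3997, 0.2514, 0.0771]
tcp_rot: [1.03, 1.317, -1.037]
wrist_force: [-1.5, 0.5, -7.6]
width: 0.225
```

```bash
python3 -c "
from h import *
err((-.0445,.125,.062))
"
```

```text
t 14.25 tcp [0.3997 0.2514 0.0771] F [-1.5  0.5 -7.6] w 0.225 q [0.51 0.07 2.19 0.   0.89 0.27]
turn [-0.003 -0.001  0.006] shift_cm [1.21 0.08 0.01] shift in final axes [1.21 0.07 0.01]
grasp in traverser mm [-45.2 125.1  74.1]
```

>>> {"api": "arm_command", "payload": {"series": [[[0,0,0,0.1,0.08,0,0.1],[0,0,0,0.2,0.03,0,0.1],[0,0,0,0.2,0,0,0.1],[0,0,0,0,0,0,0.1]]]}}

```text
time: 14.65
tool_pos: [0.401, 0.2517, 0.0717]
tcp_rot: [1.03, 1.317, -1.037]
wrist_force: [-1.6, 1.8, -6.7]
width: 0.229
```

```bash
python3 -c "
from h import *
err((-.0445,.125,.062))
"
```

```text
t 14.65 tcp [0.401  0.2517 0.0717] F [-1.6  1.8 -6.7] w 0.229 q [0.51 0.08 2.19 0.   0.88 0.27]
turn [-0.003 -0.001  0.006] shift_cm [ 0.67 -0.06  0.01] shift in final axes [ 0.67 -0.07  0.01]
grasp in traverser mm [-43.8 125.1  68.7]
```

>>> {"api": "arm_command", "payload": {"series": [[[0,0,0,0.15,-0.03,0,0.1],[0,0,0,0.2,0,0,0.1],[0,0,0,0.2,0,0,0.1],[0,0,0,0,0,0,0.1]]]}}

```text
time: 15.05
tool_pos: [0.4007, 0.2517, 0.0665]
tcp_rot: [1.029, 1.317, -1.038]
wrist_force: [-1.7, 1.4, -7.8]
width: 0.222
```

```bash
python3 -c "
from h import *
err((-.0445,.125,.062))
"
```

```text
t 15.05 tcp [0.4007 0.2517 0.0665] F [-1.7  1.4 -7.8] w 0.222 q [0.51 0.09 2.19 0.   0.87 0.27]
turn [-0.003 -0.001  0.007] shift_cm [ 0.15 -0.03  0.02] shift in final axes [ 0.15 -0.03  0.01]
grasp in traverser mm [-44.2 125.2  63.5]
```

>>> {"api": "arm_command", "payload": {"series": [[[0,0,0,0.1,-0.02,0,0.1],[0,0,0,0.1,0,0,0.1],[0,0,0,0,0,0,0.1]]]}}

```text
time: 15.35
tool_pos: [0.4007, 0.2517, 0.066]
tcp_rot: [1.029, 1.317, -1.038]
wrist_force: [-2.2, 0.3, -6.6]
width: 0.224
```

```bash
python3 -c "
from h import *
err((-.0445,.125,.062))
"
```

```text
t 15.35 tcp [0.4007 0.2517 0.066 ] F [-2.2  0.3 -6.6] w 0.224 q [0.51 0.09 2.19 0.   0.87 0.27]
turn [-0.003 -0.     0.007] shift_cm [ 0.1  -0.04  0.01] shift in final axes [ 0.1  -0.04  0.01]
grasp in traverser mm [-44.1 125.1  63. ]
```

>>> {"api": "arm_command", "payload": {"series": [[[0,0,0,0.15,-0.03,0,0.1],[0,0,0,0.15,0,0,0.1]]]}}

```text
time: 15.55
tool_pos: [0.4009, 0.2518, 0.0657]
tcp_rot: [1.029, 1.317, -1.038]
wrist_force: [-8.8, -3.1, 13.9]
width: 0.228
```

```bash
python3 -c "
from h import *
err((-.0445,.125,.062))
im,d=bot.read_camera('side'); a=im[210:290,250:350]
cv2.imwrite(f'pics/side11.png',cv2.resize(a,None,fx=6,fy=6,interpolation=cv2.INTER_CUBIC))
err((-.0445,.125,.062))
"
```

```text
t 15.55 tcp [0.4009 0.2518 0.0657] F [-8.8 -3.1 13.9] w 0.228 q [0.51 0.09 2.19 0.   0.87 0.27]
turn [-0.003 -0.     0.007] shift_cm [ 0.07 -0.06  0.02] shift in final axes [ 0.07 -0.07  0.02]
grasp in traverser mm [-43.9 125.2  62.7]
t 15.6 tcp [0.4009 0.2518 0.0657] F [-7.1 -2.9 10.5] w 0.228 q [0.51 0.09 2.19 0.   0.87 0.27]
turn [-0.003 -0.     0.007] shift_cm [ 0.07 -0.06  0.02] shift in final axes [ 0.07 -0.06  0.02]
grasp in traverser mm [-43.9 125.2  62.7]
```

View pics/side11.png

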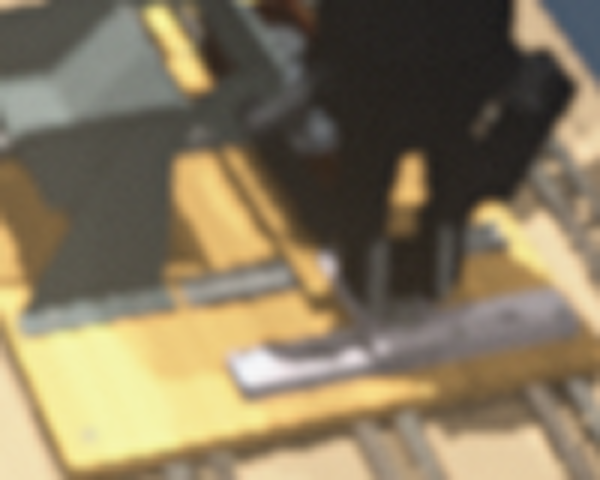

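>>> {"api": "arm_command", "payload": {"series": [[[0,0,0,0.05,-0.06,0,0.1],[0,0,0,0.05,-0.02,0,0.1],[0,0,0,0.05,0,0,0.1]]]}}

```text
time: 15.9
tool_pos: [0.4007, 0.2517, 0.0658]
tcp_rot: [1.029, 1.316, -1.037]
wrist_force: [-5.8, -1.6, 6.0]
width: 0.227
```

```bash
python3 -c "
from h import *
err((-.0445,.125,.062))
im,d=bot.read_camera('top'); a=im[165:280,190:315]
cv2.imwrite(f'pics/top12.png',cv2.resize(a,None,fx=5,fy=5,interpolation=cv2.INTER_CUBIC))
err((-.0445,.125,.062))
"
```

```text
t 15.9 tcp [0.4007 0.2517 0.0658] F [-5.8 -1.6  6. ] w 0.227 q [0.51 0.09 2.19 0.   0.87 0.27]
turn [-0.002 -0.     0.006] shift_cm [ 0.08 -0.04  0.02] shift in final axes [ 0.08 -0.04  0.02]
grasp in traverser mm [-44.1 125.2  62.8]
t 15.95 tcp [0.4007 0.2517 0.0658] F [-4.3 -1.4  5.2] w 0.224 q [0.51 0.09 2.19 0.   0.87 0.27]
turn [-0.002 -0.     0.006] shift_cm [ 0.08 -0.04  0.02] shift in final axes [ 0.08 -0.04  0.02]
grasp in traverser mm [-44.1 125.2  62.8]
```

View pics/top12.png

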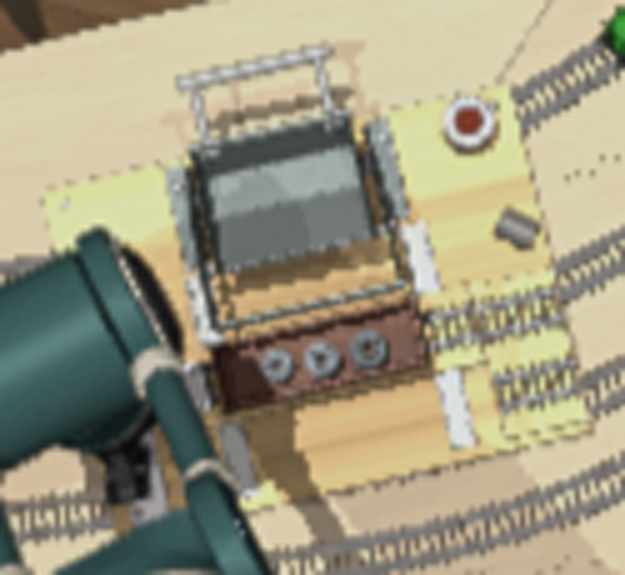

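The deck stays put under 6 to 9 N sideways, though it needs only 1 to 2 N to move when free. The knob is back at its home height, so the pin is in the hole. The coils sit in the wagon at crop (277,365), (322,360) and (370,350), the skip is upright, and the paint tin and spare coil look unmoved.

```bash
python3 -c "
from workcell import bot
bot.finish_job(); s=bot.read_state(); print(s['time'],s['tool_pos'],s['wrist_force'],s['width'])"
```

```text
the job is handed in; nothing more can be done
the job is handed in; nothing more can be done
```

The wagon is loaded and indexed to the first stub track, and I handed the job in at about 16 s of the 51 s allowed. `finish_job` reports no verdict, so what follows is my own checks.

**What I did:**
- I lifted the skip by its bar to about 1.8 rad, so all three coils dropped into the wagon, then set the skip back upright.
- I pulled the plunger about 11 mm, slid the deck about 45 mm and let the pin down into the next hole.
- The fingers still grip the knob, set to 50 N.

**What the last checks showed:**
- **Pin home:** the gripper is at z 65.8 mm, against 65.9 mm when I first gripped the knob with the pin home. Pushing down with about 14 N took it no lower than 65.7 mm.
- **Deck locked:** the gripper has moved 44.6 mm along the slide from where it first gripped the knob. About 9 N sideways shifted it only about 0.2 mm.
- **Coils and skip:** the last top picture shows the three coils side by side in the wagon and the skip upright.
- **Bystanders:** the paint tin and spare coil look unmoved. The glue bottle and track rubber were outside the pictures I checked at the end, but the arm never went near them.

**What disagreed:**
- While tipping, my arc estimate ran up to 6 mm outside the stated 112 mm radius. It came back to 112 mm when the skip was down again.
- While lowering the pin, the wrist still read 6 to 8 N of downward pull near home height, a little more than the spring should give. Pressing down further cleared it.

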